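# Enter a sample on the tally pad

### The job

Enter a sample on the lab's tally pad with your fingertips: lightly tap the red key and let it come back up, then lightly tap the blue key and let it come back up, then press the green key lightly and keep it held down; the program finishes while still holding the green key down. Press only one key at a time, do not touch the yellow key, and leave the dropper bottle, tape roll and marker where they are; nothing is to be picked up.

Things in the scene. Friction and masses are not known exactly. Their poses are not given: they have to be found in the camera images.
- tally_pad: The tally pad: a fixed square aluminium dock, 176 x 176 mm, its plate 6 mm thick with a rim 12 mm high; origin at the centre of its underside, on the worktop. x and y run along its sides, z up. It carries the four key units in a 2 x 2 block, centres 84 mm apart; which colour is in which place varies. The pad does not move.
- red_unit: Housing of the red key: a fixed white block 70 x 70 x 20 mm with a flat black collar (50 mm across, 3 mm high) on top; origin at the centre of its underside, 6 mm above the worktop, so the collar's top is 29 mm above the worktop.
- red_top (a point): Centre of the top of the round red key, which is 36 mm across (flat top 30 mm across); z is up. Unpressed it lies 42 mm above the worktop, 13 mm above the black collar. It goes down with the key.
- red_key (a joint): Travel of the red key in m: 0 is up, 0.008 is fully down. A spring pushes back about 1 N at the start and 8 N at the bottom, and lifts the key again when it is let go. It registers from 0.003 (about 4 N); there is no need to reach the bottom.
- blue_unit: Housing of the blue key: a fixed white block 70 x 70 x 20 mm with a flat black collar (50 mm across, 3 mm high) on top; origin at the centre of its underside, 6 mm above the worktop, so the collar's top is 29 mm above the worktop.
- blue_top (a point): Centre of the top of the round blue key, which is 36 mm across (flat top 30 mm across); z is up. Unpressed it lies 42 mm above the worktop, 13 mm above the black collar. It goes down with the key.
- blue_key (a joint): Travel of the blue key in m: 0 is up, 0.008 is fully down. A spring pushes back about 1 N at the start and 8 N at the bottom, and lifts the key again when it is let go. It registers from 0.003 (about 4 N); there is no need to reach the bottom.
- green_unit: Housing of the green key: a fixed white block 70 x 70 x 20 mm with a flat black collar (50 mm across, 3 mm high) on top; origin at the centre of its underside, 6 mm above the worktop, so the collar's top is 29 mm above the worktop.
- green_top (a point): Centre of the top of the round green key, which is 36 mm across (flat top 30 mm across); z is up. Unpressed it lies 42 mm above the worktop, 13 mm above the black collar. It goes down with the key.
- green_key (a joint): Travel of the green key in m: 0 is up, 0.008 is fully down. A spring pushes back about 1 N at the start and 8 N at the bottom, and lifts the key again when it is let go. It registers from 0.003 (about 4 N); there is no need to reach the bottom.
- yellow_unit: Housing of the yellow key: a fixed white block 70 x 70 x 20 mm with a flat black collar (50 mm across, 3 mm high) on top; origin at the centre of its underside, 6 mm above the worktop, so the collar's top is 29 mm above the worktop.
- yellow_top (a point): Centre of the top of the round yellow key, which is 36 mm across (flat top 30 mm across); z is up. Unpressed it lies 42 mm above the worktop, 13 mm above the black collar. It goes down with the key.
- yellow_key (a joint): Travel of the yellow key in m: 0 is up, 0.008 is fully down. A spring pushes back about 1 N at the start and 8 N at the bottom, and lifts the key again when it is let go. This key is not to be pressed.
- dropper: Loose small amber dropper bottle with a blue pointed top, 25 mm across, 73 mm high, standing about 0.15 m beside the pad's centre; origin at the centre of its underside. To be left alone.
- tape: Loose roll of beige paper tape lying flat, 62 mm across, 19 mm high, about 0.16 m from the pad's centre; origin at the centre of its underside. To be left alone.
- marker: Loose black-and-white marker pen lying in front of the pad, 135 mm long along its y, 16 mm thick; origin at the middle of its underside. To be left alone.

How it is judged (in metres and radians):
On the way, in this order (a step that is already met when the one before it is completed fails the run):
1. the red key is pressed by the fingers, all others up (value of joint red_key above 0.003 m and contact force between the fingers and red_unit above 0.5 N and value of joint each of blue_key, green_key, yellow_key below 0.001 m), for 0.05 s.
2. the red key is back up and the blue key is pressed by the fingers, all others up (value of joint blue_key above 0.003 m and contact force between the fingers and blue_unit above 0.5 N and value of joint each of red_key, green_key, yellow_key below 0.001 m), for 0.05 s.
3. the blue key is back up and the green key is pressed by the fingers, all others up (value of joint green_key above 0.003 m and contact force between the fingers and green_unit above 0.5 N and value of joint each of red_key, blue_key, yellow_key below 0.001 m), for 0.2 s.
At the end, for the whole second after the job is handed in: The fingers hold the green key down by at least 3 mm of its 8 mm; the red, blue and yellow keys are up (within 1 mm); the dropper bottle, tape roll and marker are at rest within 15 mm of where they stood (all of step 3 and linear speed of each of dropper, tape, marker below 0.02 m/s and distance of each of dropper, tape, marker from where it was at the start of the episode below 0.015 m); the arm keeps its last pose, push and grip.
It fails at once if a key or its housing is pushed with more than 15 N (contact force between anything else and red_unit above 15 N or contact force between anything else and blue_unit above 15 N or contact force between anything else and green_unit above 15 N or contact force between anything else and yellow_unit above 15 N).
It fails at once if the yellow key is pushed down (value of joint yellow_key above 0.001 m).
It fails at once if two keys are pressed at once (value of joint each of red_key, blue_key above 0.002 m or value of joint each of red_key, green_key above 0.002 m or value of joint each of blue_key, green_key above 0.002 m).
It fails at once if the dropper bottle, tape roll or marker is lifted, tipped over or shifted by more than 15 mm (distance of any of dropper, tape, marker from where it was at the start of the episode above 0.015 m or angle between dropper's own z axis and vertical above 0.5 rad).
It also fails if it takes over 32 s, if anything falls off the work surface, if the arm or the gripper's body presses on something with over 40 N, if the wrist force passes 120 N, or if a joint passes its speed limit or range.

### The arm

A 7-joint arm with a two-finger parallel gripper is mounted at the origin on a cart in front of the work surface, level with it; the furniture and walls round the work are solid. World frame = base frame: x ahead of the robot, y to its left, z up, the work surface at z = 0. Lengths are in m, angles in degrees, forces in N, time in s.
With the tool pointing down it reaches from about 0.425 to 0.975 m from the base axis. Payload 16.7 kg.
Tool frame: the origin (TCP) lies midway between the tips of the shut fingers; the grasp point (between the pads) lies 19 mm behind it; z points along the fingers, y is the line along which they close (so a half turn about z gives the same grasp; the last joint's range is limited). The gripper opens to 85 mm and grips with 20 to 120 N. Pads are 22 mm wide; open, the fingers measure 114 mm over their backs; the gripper's body (76 mm by 85 mm) begins 54 mm behind the grasp point. The pads swing forward as they close: fully open they stand 13 mm farther back than shut.
Start: joints at [55.204, 24.414, 4.234, 92.017, -1.954, 63.644, -3.845], TCP at [0.298, -0.605, 0.209] pointing down, gripper open.
Joint ranges: [-163.25, 163.25], [-28.42, 122.38], [-70.27, 78.77], [12.13, 141.07], [-58.53, 238.53], [9.26, 117.41], [-156.51, 156.51]. Speed limits (degrees/s): [108.29, 108.29, 136.94, 136.94, 172.46, 172.46, 172.46].

### API

Orientations are given as a 3x3 rotation matrix whose columns are the frame's x, y, z axes.
In Python, from cell import robot, read_camera, masks_of gives the robot as it stands. The module is installed in compiled form; this text tells all that it offers.
- The arm moves only by the tool send_rows, never from a script. Its argument "series" is one flat list of numbers, 5 for each row, row after row: the shift along the tool's x, y, z in m, then the turn about the tool's z in rad, then the closure, from -1 (fully open) to 1 (shut). In form: [x, y, z, twist, gripper, x, y, z, twist, gripper, ...]. A call has 1 to 20 rows; each row shifts and turns the commanded pose from where the row before left it, along the tool's axes as they then stand; what a row does not reach is not made up. A row lasts 1/12 s, in which the tool goes at most 41.7 mm and 7.16 degrees, less where a joint would pass 70% of its speed; a pose out of reach is approached as far as the arm can. A call with a gripper value outside its range is refused whole. The fingers move at their own pace and stop on an object; "newtons" is the grip in N (left out, the last holds). Time passes only in rows, so rows that do not move let the fingers close. It gives the time, the measured TCP pose, the force, the opening and the grip force at its end, in the units of the state.
- robot.state(): the state, without advancing time (a new reading comes with each control period).
- read_camera(name): name is "scene" or "top" or "wrist"; returns a dict with "pixels" (400x640x3 uint8, red, green, blue), "depth" (400x640 float32, m along the optical axis (not along the pixel's ray), 0 where there is no reading), "camera_matrix" (3x3 intrinsics, pixels), "k1" (the pictures are not rectified: a ray, as slopes to the right and down, at radius r is drawn at 1 + k1 r^2 times it, then the intrinsics apply), "R" (3x3) and "t" (3): a world point X has camera coordinates R X + t; the wrist camera has in their place "T_tool_cam" (4x4, takes a point from camera to tool coordinates, whose origin is the TCP and whose axes are the flange's). Camera axes: x right, y down, z forward; pixel columns grow to the right and rows downward; lengths in m; the calibration is good to about 2 mm. A picture is of the moment at which its call begins: read the wrist's pose just before it.
- robot.close_job(): hands the job in; it is judged then, once.
Trained networks look in a picture, given as the dict that the camera call returned (one of the last four; its "shot" number tells which), for a name from the list of things; names that differ only in an ending like _2 or _b are one class to them, and where a whole thing is asked for, a point or a joint stands for the part that bears it (a point fixed in the world has none). Each returns a list of dicts, best first, with "score" (0 to 1); they miss things now and then, are a little off and sometimes report something else, mostly with a low value. They report only what shows in the picture. A call takes as long as a camera call.
- masks_of(picture, target): "mask" (400x640 bool, what is visible of it) and "rect" ([centre column, centre row, width, height] in pixels, round what is visible of it).
The state is a dict: "clock": time; "qpos": joint angles; "joint_vel": joint speeds; "joint_efforts": joint torques, N m; "eef_pos": TCP position; "ee_rot": TCP orientation; "contact_force": force on the tool from outside, world axes, zero at the start; "ft_torque": the same for the moment, N m; "gripper_width": finger opening in m; "finger_force": force on a finger pad.
Only numpy, scipy, OpenCV 4.12 (cv2) and the standard library are available. Lean on these libraries where they do the work, as an engineer would, in place of code of your own. Each camera call takes 0.05 s, during which the arm holds its last target. There are 200 camera calls.

## Working session

There is one attempt and no reset: what is moved stays moved. The work goes in short steps, Python scripts to look and compute and a tool call to move; the robot and the scene stay as the last step left them, time stands still between calls to the robot, and variables do not carry over. Pictures are saved under pics/ and viewed, at most 10 in all, crops included, and the job is handed in when it is done.

Besides the shell and the picture viewer there is one more tool, called after ">>>" in YAML: its name, and indented under it one key for each argument. send_rows: Moves the arm, as the interface text tells. Its arguments: {"type":"object","properties":{"series":{"type":"array"},"newtons":{"type":"number"}},"required":["series"]}

```bash
mkdir -p pics; cat > h.py <<'E'
import numpy as np, cv2
from cell import robot, read_camera, masks_of
def world(p, mask):
    v,u=np.nonzero(mask&(p["depth"]>0)); z=p["depth"][v,u]
    K=np.array(p["camera_matrix"]); d=np.stack([(u-K[0,2])/K[0,0],(v-K[1,2])/K[1,1]],1)
    s=d.copy()
    for _ in range(10): s=d/(1+p["k1"]*(s**2).sum(1))[:,None]
    c=np.c_[s*z[:,None],z]
    return (c-np.array(p["t"]))@np.array(p["R"])  # R^T(c-t)
E
python3 - <<'E'
from h import *
s=robot.state(); print({k:np.round(s[k],3) for k in ("clock","eef_pos","ee_rot","contact_force","gripper_width")})
for cam in ("top","scene"):
    p=read_camera(cam); cv2.imwrite(f"pics/{cam}.png",p["pixels"][...,::-1])
    for n in ("red_top","blue_top","green_top","yellow_top","dropper","tape","marker","tally_pad"):
        r=masks_of(p,n)
        for m in r[:2]:
            w=world(p,m["mask"])
            if len(w)<5: continue
            t=w[w[:,2]>np.percentile(w[:,2],90)-.004]
            print(cam,n,round(m["score"],2),np.round(m["rect"]),len(w),"med",np.median(w,0).round(4),"topmid",((t.min(0)+t.max(0))/2).round(4),"ext",np.ptp(t,axis=0).round(3))
E
```

```text
{'clock': np.float64(0.0), 'eef_pos': array([ 0.298, -0.605,  0.208]), 'ee_rot': array([[ 0.897,  0.442, -0.001],
       [ 0.442, -0.897,  0.001],
       [-0.   , -0.001, -1.   ]]), 'contact_force': array([-0.143, -0.648,  0.308]), 'gripper_width': np.float64(0.085)}
top red_top 0.62 [365. 182.  21.  14.] 169 med [ 0.5728 -0.1054  0.0411] topmid [ 0.5746 -0.1065  0.0433] ext [0.029 0.031 0.007]
top red_top 0.32 [291. 216.  10.  10.] 85 med [0.4965 0.0794 0.0511] topmid [0.4992 0.0806 0.066 ] ext [0.008 0.007 0.017]
top blue_top 0.67 [338. 218.  11.  13.] 164 med [ 0.485  -0.0285  0.0412] topmid [ 0.4852 -0.0294  0.043 ] ext [0.033 0.031 0.006]
top green_top 0.6 [373. 215.  12.  17.] 177 med [ 0.4901 -0.1139  0.0408] topmid [ 0.4913 -0.1127  0.0429] ext [0.031 0.031 0.006]
top green_top 0.46 [336. 184.  13.  14.] 171 med [ 0.5672 -0.0216  0.0411] topmid [ 0.5692 -0.0225  0.0426] ext [0.029 0.031 0.005]
top yellow_top 0.59 [335. 187.  16.  11.] 161 med [ 0.5671 -0.0216  0.0412] topmid [ 0.5692 -0.0225  0.0426] ext [0.029 0.031 0.005]
top dropper 0.52 [292. 214.   9.  11.] 76 med [0.495
[... 1473 characters left out ...]
0.4905 -0.1075  0.0415] ext [0.035 0.031 0.005]
scene dropper 0.84 [296. 213.  12.  33.] 375 med [0.4936 0.0869 0.0314] topmid [0.5    0.0834 0.0599] ext [0.017 0.016 0.019]
scene tape 0.9 [386. 172.  25.  21.] 383 med [ 0.5409 -0.2166  0.0166] topmid [ 0.5482 -0.2222  0.0185] ext [0.061 0.06  0.005]
scene marker 0.85 [394. 223.  38.  35.] 446 med [ 0.3782 -0.0476  0.0128] topmid [ 0.3828 -0.0563  0.0146] ext [0.041 0.132 0.005]
scene tally_pad 0.54 [344. 196.  21.  11.] 203 med [ 0.4798 -0.0205  0.0404] topmid [ 0.4857 -0.0258  0.0411] ext [0.033 0.031 0.005]
scene tally_pad 0.28 [374. 183.  16.  14.] 191 med [ 0.4865 -0.104   0.04  ] topmid [ 0.4905 -0.1092  0.0415] ext [0.035 0.035 0.005]
```

```bash
python3 - <<'E'
import cv2
a=cv2.imread("pics/top.png")[140:290,250:450];cv2.imwrite("pics/topc.png",cv2.resize(a,(800,600),interpolation=2))
E
```

```text
(no output)
```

View pics/topc.png

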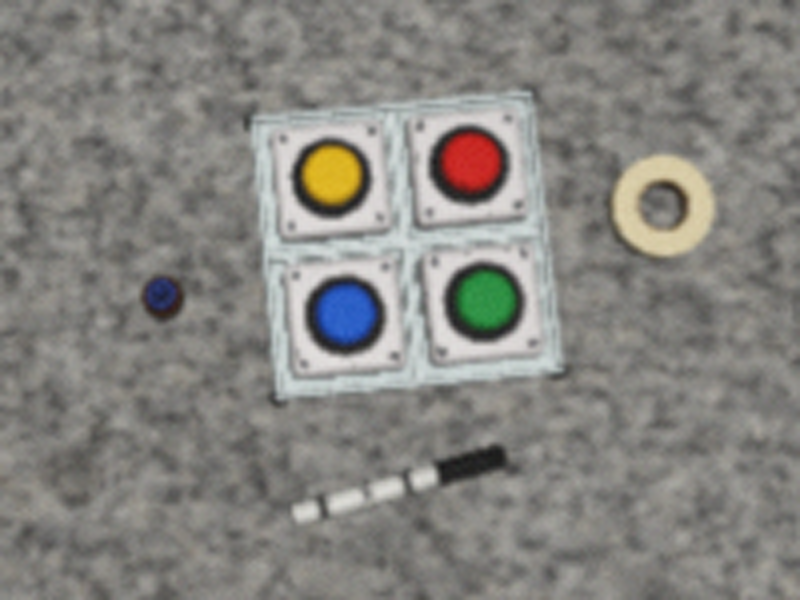

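The crop shows yellow upper left, red upper right, blue lower left and green lower right. The tape is to the right, the dropper to the left and the marker below. This agrees with the top-camera detections. Next I move above red with the fingers shut.

>>> send_rows:
  series: [0.0234,-0.01635,0.004,0,1,0.0234,-0.01635,0.004,0,1,0.0234,-0.01635,0.004,0,1,0.0234,-0.01635,0.004,0,1,0.0234,-0.01635,0.004,0,1,0.0234,-0.01635,0.004,0,1,0.0234,-0.01635,0.004,0,1,0.0234,-0.01635,0.004,0,1,0.0234,-0.01635,0.004,0,1,0.0234,-0.01635,0.004,0,1,0.0234,-0.01635,0.004,0,1,0.0234,-0.01635,0.004,0,1,0.0234,-0.01635,0.004,0,1,0.0234,-0.01635,0.004,0,1,0.0234,-0.01635,0.004,0,1,0.0234,-0.01635,0.004,0,1,0.0234,-0.01635,0.004,0,1,0.0234,-0.01635,0.004,0,1,0.0234,-0.01635,0.004,0,1,0.0234,-0.01635,0.004,0,1]
  newtons: 20

```text
clock: 2.57
eef_pos: [0.5742, -0.104, 0.1287]
ee_rot: [[0.897, 0.442, 0.0], [0.442, -0.897, -0.0], [0.0, 0.0, -1.0]]
contact_force: [0.2, -0.5, 0.1]
gripper_width: 0.0004
finger_force: 0.0
```

```bash
cat > w.py <<'E'
from h import *
s=robot.state(); p=read_camera("wrist")
R=np.array(s["ee_rot"]);e=np.array(s["eef_pos"]);T=np.array(p["T_tool_cam"])
Rc=R@T[:3,:3]; tc=R@T[:3,3]+e; p["R"]=Rc.T; p["t"]=-Rc.T@tc
hsv=cv2.cvtColor(p["pixels"],cv2.COLOR_RGB2HSV);H=hsv[...,0];g=(hsv[...,1]>120)&(hsv[...,2]>60)
print(s["clock"],e.round(4),R.round(3).tolist(),np.round(s["contact_force"],2),s["gripper_width"])
cv2.imwrite("pics/wrist.png",p["pixels"][...,::-1])
for n,m in (("red",(H<6)|(H>174)),("blue",(H>105)&(H<125)),("green",(H>55)&(H<85)),("yel",(H>18)&(H<32))):
    k,l,st,_=cv2.connectedComponentsWithStats((m&g).astype(np.uint8))
    if k<2: continue
    i=1+st[1:,4].argmax(); w=world(p,l==i)
    if len(w)<20: continue
    w=w[abs(w[:,2]-np.percentile(w[:,2],80))<.004]
    (c,sz,_)=cv2.minAreaRect(w[:,:2].astype(np.float32))
    t=np.array(c)-e[:2]
    print(n,len(w),st[i],"c",np.round(c,4),"size",np.round(sz,3),"z",np.median(w[:,2]).round(4),"tool dxy",(R.T@[t[0],t[1],0])[:2].round(4))
E
python3 w.py
```

```text
2.5667 [ 0.5742 -0.104   0.1287] [[0.897, 0.442, 0.0], [0.442, -0.897, -0.0], [0.0, 0.0, -1.0]] [ 0.25 -0.47  0.11] 0.00035874080311335384
red 1221 [ 306  173   41   42 1346] c [ 0.5766 -0.1064] size [0.034 0.034] z 0.041 tool dxy [0.0011 0.0032]
blue 1011 [ 188  223   41   38 1172] c [ 0.4882 -0.0285] size [0.035 0.033] z 0.041 tool dxy [-0.0438 -0.1058]
green 362 [275 255  19  32 399] c [ 0.4923 -0.1025] size [0.03  0.015] z 0.0409 tool dxy [-0.0728 -0.0375]
yel 1347 [ 213  137   45   43 1453] c [ 0.5711 -0.0231] size [0.035 0.035] z 0.041 tool dxy [ 0.0329 -0.074 ]
```

>>> send_rows:
  series: [0,0.001,0.02,0,1,0,0,0.02,0,1,0,0,0.02,0,1,0,0,0.014,0,1,0,0,0.006,0,1,0,0,0.002,0,1,0,0,0.002,0,1,0,0,0,0,1]

```text
clock: 3.28
eef_pos: [0.5745, -0.1064, 0.0453]
ee_rot: [[0.897, 0.442, 0.001], [0.442, -0.897, -0.0], [0.001, 0.0, -1.0]]
contact_force: [0.2, 0.3, 0.4]
gripper_width: -0.0003
finger_force: 0.0
```

>>> send_rows:
  series: [0,0,0.0015,0,1,0,0,0.0015,0,1,0,0,0.0015,0,1,0,0,0.0015,0,1,0,0,0,0,1,0,0,0,0,1]

```text
clock: 3.78
eef_pos: [0.574, -0.1061, 0.0387]
ee_rot: [[0.897, 0.442, -0.0], [0.442, -0.897, 0.0], [-0.0, -0.0, -1.0]]
contact_force: [0.2, 0.1, -0.3]
gripper_width: -0.0001
finger_force: 0.0
```

>>> send_rows:
  series: [0,0,0.001,0,1,0,0,0.001,0,1,0,0,0,0,1]

```text
clock: 4.03
eef_pos: [0.574, -0.1062, 0.0366]
ee_rot: [[0.897, 0.442, -0.0], [0.442, -0.897, 0.0], [-0.0, -0.0, -1.0]]
contact_force: [-0.5, -0.4, -0.3]
gripper_width: -0.0001
finger_force: 0.0
```

```bash
python3 - <<'E'
from h import *
s=robot.state(); print(np.round(s["contact_force"],2),np.round(s["eef_pos"],4))
p=read_camera("scene"); cv2.imwrite("pics/s2.png",cv2.resize(p["pixels"][120:245,280:440,::-1],(768,600),interpolation=2))
E
```

```text
[-0.5  -0.4  -0.26] [ 0.574  -0.1062  0.0366]
```

View pics/s2.png

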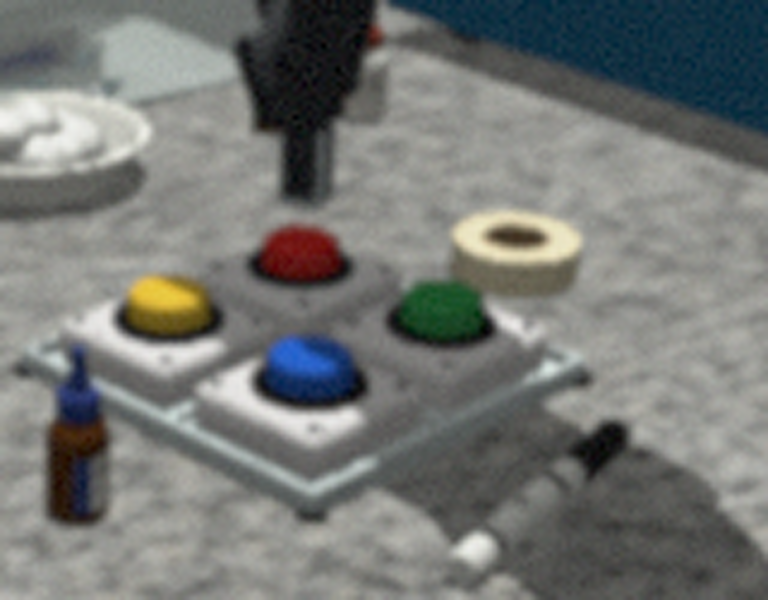

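The fingers are at crop (305,195), directly above the red key at (300,245), and they are not touching it. There is still a gap even though the reported z is 0.037. I'll measure where the fingertips really are.

```bash
python3 - <<'E'
from h import *
s=robot.state(); print(np.round(s["eef_pos"],4),np.round(s["qpos"],2))
p=read_camera("scene")
m=np.zeros((400,640),bool); m[145:165,330:355]=1
w=world(p,m); k=w[:,2]>.047
w=w[k]
for lo in np.arange(.045,.13,.006):
    q=w[(w[:,2]>lo)&(w[:,2]<lo+.006)]
    if len(q): print(round(lo,3),len(q),np.median(q,0).round(4),q.min(0).round(3),q.max(0).round(3))
p=read_camera("top")
m=np.zeros((400,640),bool); m[150:215,330:400]=1
w=world(p,m); w=w[w[:,2]>.05]
for lo in np.arange(.05,.3,.02):
    q=w[(w[:,2]>lo)&(w[:,2]<lo+.02)]
    if len(q): print("top",round(lo,3),len(q),q.min(0).round(3),q.max(0).round(3))
E
python3 w.py
```

```text
[ 0.574  -0.1062  0.0366] [ 10.84  28.14  -8.44 111.14   6.03  41.15 -64.93]
0.057 14 [ 0.5715 -0.0997  0.0618] [ 0.563 -0.103  0.06 ] [ 0.579 -0.095  0.063]
0.063 18 [ 0.5656 -0.1001  0.0669] [ 0.561 -0.112  0.063] [ 0.58  -0.093  0.069]
0.069 30 [ 0.5658 -0.0945  0.0724] [ 0.56  -0.116  0.069] [ 0.575 -0.089  0.075]
0.075 28 [ 0.5664 -0.0953  0.0779] [ 0.561 -0.116  0.075] [ 0.58  -0.089  0.081]
0.081 35 [ 0.5655 -0.096   0.0838] [ 0.561 -0.116  0.081] [ 0.581 -0.09   0.087]
0.087 34 [ 0.5651 -0.0963  0.0905] [ 0.561 -0.115  0.087] [ 0.58  -0.091  0.093]
0.093 22 [ 0.5666 -0.0949  0.0958] [ 0.562 -0.114  0.094] [ 0.581 -0.09   0.099]
0.099 9 [ 0.5595 -0.0975  0.1011] [ 0.556 -0.106  0.099] [ 0.57  -0.088  0.105]
0.105 17 [ 0.5566 -0.0802  0.1076] [ 0.549 -0.088  0.106] [ 0.57  -0.073  0.11 ]
0.111 1 [ 0.5488 -0.0791  0.1111] [ 0.549 -0.079  0.111] [ 0.549 -0.079  0.111]
top 0.11 7 [ 0.543 -0.082  0.114] [ 0.551 -0.073  0.129]
top 0.13 53 [ 0.535 -0.079  0.131] [ 0.566 -0.047  0.15 ]
top 0.15 89 [ 0.537 -0.077  0.15 ] [ 0.562 -0.049  0.17 ]
top 0.17 20 [ 0.546 -0.075  0.171] [ 0.564 -0.065  0.184]
top 0.19 1 [ 0.558 -0.072  0.19 ] [ 0.558 -0.072  0.19 ]
top 0.23 3 [ 0.551 -0.064  0.249] [ 0.569 -0.059  0.249]
top 0.25 17 [ 0.548 -0.066  0.25 ] [ 0.579 -0.059  0.266]
4.1833 [ 0.5741 -0.1062  0.0367] [[0.897, 0.442, 0.0], [0.442, -0.897, 0.0], [0.0, -0.0, -1.0]] [ 0.11  0.09 -0.16] -7.928869851566456e-05
red 1869 [ 295  204   62   51 2209] c [ 0.5808 -0.105 ] size [0.027 0.035] z 0.041 tool dxy [0.0065 0.0019]
blue 1901 [ 128  272   60   53 2443] c [ 0.4892 -0.0289] size [0.032 0.033] z 0.0411 tool dxy [-0.042  -0.1068]
yel 2967 [ 154  152   69   64 3367] c [ 0.5711 -0.0231] size [0.035 0.034] z 0.041 tool dxy [ 0.0341 -0.0759]
```

View pics/wrist.png

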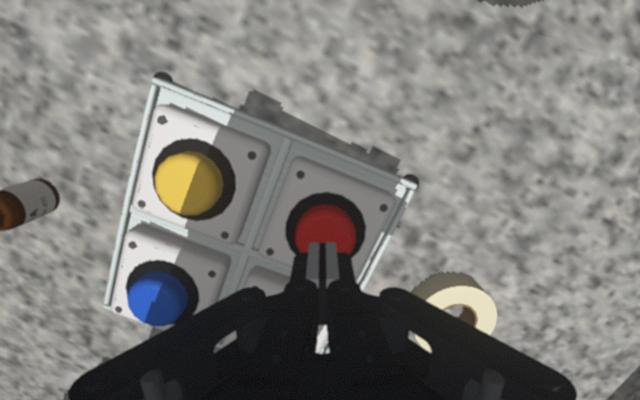

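Wrist view: the shut tips at (323,248) overlap the lower edge of the red key at (325,230). The scene depth puts the tips at about z 0.060, roughly 22 mm above the reported TCP. I'll check that with the wrist depth too.

```bash
cat >> w.py <<'E'
m=np.zeros((400,640),bool); m[238:290,295:355]=1
w=world(p,m); w=(w-e)@R
for lo in np.arange(-.05,.03,.004):
    q=w[(w[:,2]>lo)&(w[:,2]<lo+.004)]
    if len(q): print("tool z",round(lo,3),len(q),q.min(0).round(3),q.max(0).round(3))
E
python3 w.py
```

```text
4.2333 [ 0.5741 -0.1062  0.0367] [[0.897, 0.442, -0.0], [0.442, -0.897, 0.0], [0.0, -0.0, -1.0]] [-0.4  -0.77 -0.14] -4.0772674454943624e-05
red 1873 [ 295  204   62   51 2212] c [ 0.5809 -0.105 ] size [0.027 0.035] z 0.041 tool dxy [0.0067 0.0019]
blue 1910 [ 128  272   60   53 2441] c [ 0.4892 -0.0287] size [0.032 0.034] z 0.0411 tool dxy [-0.0419 -0.107 ]
yel 2981 [ 154  152   69   64 3365] c [ 0.5711 -0.0232] size [0.035 0.034] z 0.041 tool dxy [ 0.034  -0.0758]
tool z -0.05 274 [ 0.006 -0.012 -0.05 ] [ 0.011  0.013 -0.046]
tool z -0.046 210 [ 0.006 -0.013 -0.046] [ 0.011  0.013 -0.042]
tool z -0.042 249 [ 0.006 -0.013 -0.042] [ 0.012  0.013 -0.038]
tool z -0.038 217 [ 0.006 -0.013 -0.038] [ 0.012  0.013 -0.034]
tool z -0.034 198 [ 0.006 -0.014 -0.034] [ 0.012  0.013 -0.03 ]
tool z -0.03 120 [ 0.006 -0.012 -0.03 ] [ 0.012  0.011 -0.026]
tool z -0.026 10 [ 0.01  -0.006 -0.026] [ 0.011  0.003 -0.025]
tool z -0.01 2 [-0.004  0.01  -0.006] [ 0.003  0.012 -0.006]
tool z -0.006 573 [-0.008 -0.016 -0.006] [ 0.004  0.018 -0.002]
tool z -0.002 13 [-0.007 -0.016 -0.002] [ 0.002  0.018 -0.001]
tool z 0.006 69 [-0.016 -0.018  0.007] [-0.002  0.02   0.01 ]
tool z 0.01 50 [-0.031 -0.018  0.011] [-0.016  0.02   0.013]
```

Both cameras agree that the tips end about 24 mm behind the reported TCP, laterally centred. I'll descend and let the force tell me when they touch.

>>> send_rows:
  series: [0.001,0,0.005,0,1,0,0,0.004,0,1,0,0,0.003,0,1,0,0,0.002,0,1,0,0,0.001,0,1,0,0,0,0,1]

```text
clock: 4.78
eef_pos: [0.5748, -0.1057, 0.0214]
ee_rot: [[0.897, 0.442, -0.0], [0.442, -0.897, 0.0], [-0.0, -0.0, -1.0]]
contact_force: [-0.2, -0.4, 0.5]
gripper_width: -0.0001
finger_force: 0.0
```

>>> send_rows:
  series: [0,0,0.001,0,1,0,0,0.001,0,1,0,0,0.001,0,1,0,0,0,0,1]

```text
clock: 5.12
eef_pos: [0.5751, -0.1058, 0.0187]
ee_rot: [[0.897, 0.442, 0.0], [0.442, -0.897, 0.0], [0.0, 0.0, -1.0]]
contact_force: [0.2, -0.1, 1.1]
gripper_width: -0.0001
finger_force: 0.7
```

>>> send_rows:
  series: [0,0,0.001,0,1,0,0,0.001,0,1,0,0,0,0,1]

```text
clock: 5.37
eef_pos: [0.5751, -0.1058, 0.0167]
ee_rot: [[0.897, 0.442, 0.0], [0.442, -0.897, 0.0], [0.0, 0.0, -1.0]]
contact_force: [0.7, -0.7, 3.1]
gripper_width: 0.0004
finger_force: 1.6
```

>>> send_rows:
  series: [0,0,0.001,0,1,0,0,0.001,0,1,0,0,0.0005,0,1,0,0,0,0,1]

```text
clock: 5.7
eef_pos: [0.5751, -0.1058, 0.0142]
ee_rot: [[0.897, 0.442, 0.0], [0.442, -0.897, 0.0], [0.0, 0.0, -1.0]]
contact_force: [-0.4, 0.0, 5.1]
gripper_width: 0.0
finger_force: 2.7
```

Red read 5.1 N, about 4.7 mm of travel. I'll lift and go to blue.

>>> send_rows:
  series: [0,0,-0.004,0,1,0,0,-0.008,0,1,0,0,-0.01,0,1,0,0,-0.008,0,1,-0.0074,-0.018,0,0,1,-0.0074,-0.018,0,0,1,-0.0074,-0.018,0,0,1,-0.0074,-0.018,0,0,1,-0.0074,-0.018,0,0,1,-0.0074,-0.018,0,0,1,0,0,0,0,1,0,0,0.008,0,1,0,0,0.008,0,1,0,0,0.004,0,1,0,0,0.002,0,1,0,0,0,0,1]

```text
clock: 7.03
eef_pos: [0.4872, -0.0289, 0.0214]
ee_rot: [[0.897, 0.441, -0.001], [0.441, -0.897, 0.0], [-0.001, -0.001, -1.0]]
contact_force: [-1.1, -0.3, 0.1]
gripper_width: -0.0002
finger_force: 0.0
```

```bash
python3 w.py | head -6; python3 -c "
import cv2;from h import *
p=read_camera('scene');cv2.imwrite('pics/s3.png',cv2.resize(p['pixels'][120:245,280:440,::-1],(768,600),interpolation=2))"
```

```text
7.0333 [ 0.4872 -0.0289  0.0214] [[0.897, 0.441, -0.001], [0.441, -0.897, 0.0], [-0.001, -0.001, -1.0]] [-1.06 -0.28  0.05] -0.00015722861326722073
red 3502 [ 496  133   77   71 4220] c [ 0.5762 -0.1049] size [0.035 0.033] z 0.041 tool dxy [0.0463 0.1075]
blue 1289 [ 289  217   67   46 1706] c [ 0.4929 -0.0254] size [0.022 0.035] z 0.0406 tool dxy [ 0.0066 -0.0006]
green 1805 [ 427  277   60   47 1864] c [ 0.4979 -0.1106] size [0.033 0.024] z 0.0411 tool dxy [-0.0265  0.0781]
yel 4634 [ 352   61   77   80 4806] c [ 0.5704 -0.0222] size [0.035 0.035] z 0.041 tool dxy [0.0776 0.0307]
tool z -0.05 275 [ 0.007 -0.012 -0.05 ] [ 0.012  0.013 -0.046]
```

View pics/s3.png

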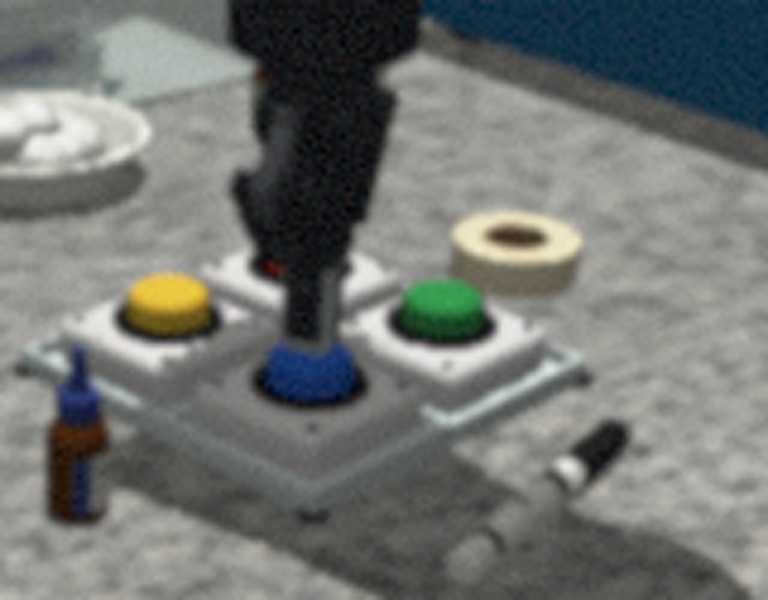

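The fingertips at (310,340) sit just above the blue key at (310,365). Red is back up (z 0.041) and the loose items haven't moved. Pressing blue.

>>> send_rows:
  series: [0,0,0.001,0,1,0,0,0.001,0,1,0,0,0.001,0,1,0,0,0.001,0,1,0,0,0.001,0,1,0,0,0,0,1]

```text
clock: 7.63
eef_pos: [0.4875, -0.0285, 0.0172]
ee_rot: [[0.897, 0.442, 0.0], [0.442, -0.897, 0.0], [0.0, 0.0, -1.0]]
contact_force: [-0.0, -0.9, 3.4]
gripper_width: 0.0003
finger_force: 1.4
```

>>> send_rows:
  series: [0,0,0.001,0,1,0,0,0.001,0,1,0,0,0.001,0,1,0,0,0,0,1]

```text
clock: 7.97
eef_pos: [0.4876, -0.0285, 0.0142]
ee_rot: [[0.897, 0.442, 0.0], [0.442, -0.897, 0.0], [0.0, 0.0, -1.0]]
contact_force: [-0.1, -1.7, 4.6]
gripper_width: 0.0
finger_force: 2.7
```

>>> send_rows:
  series: [0,0,-0.004,0,1,0,0,-0.008,0,1,0,0,-0.01,0,1,0,0,-0.008,0,1,-0.0065,0.0153,0,0,1,-0.0065,0.0153,0,0,1,-0.0065,0.0153,0,0,1,-0.0065,0.0153,0,0,1,-0.0065,0.0153,0,0,1,0,0,0,0,1,0,0,0.008,0,1,0,0,0.008,0,1,0,0,0.004,0,1,0,0,0.002,0,1,0,0,0,0,1]

```text
clock: 9.22
eef_pos: [0.4916, -0.1107, 0.0215]
ee_rot: [[0.897, 0.443, -0.001], [0.443, -0.897, 0.0], [-0.001, -0.001, -1.0]]
contact_force: [0.5, 0.2, 0.1]
gripper_width: -0.0005
finger_force: 0.0
```

```bash
python3 w.py | head -6; python3 -c "
import cv2;from h import *
p=read_camera('scene');cv2.imwrite('pics/s4.png',cv2.resize(p['pixels'][120:245,280:440,::-1],(768,600),interpolation=2))"
```

```text
9.2167 [ 0.4916 -0.1107  0.0215] [[0.897, 0.443, -0.001], [0.443, -0.897, 0.0], [-0.001, -0.001, -1.0]] [0.52 0.18 0.1 ] -0.0004541794937321412
red 4628 [ 357   61   78   79 4809] c [ 0.5763 -0.1062] size [0.035 0.035] z 0.0409 tool dxy [0.078  0.0335]
blue 3446 [ 141  159   75   69 3936] c [ 0.4877 -0.0292] size [0.035 0.034] z 0.041 tool dxy [ 0.0326 -0.0748]
green 1216 [ 295  219   64   48 1293] c [ 0.4994 -0.1104] size [0.021 0.034] z 0.0407 tool dxy [0.0071 0.0031]
yel 4603 [ 184    0   83   71 4945] c [ 0.5674 -0.0247] size [0.028 0.035] z 0.0409 tool dxy [ 0.106  -0.0436]
tool z -0.05 276 [ 0.006 -0.012 -0.05 ] [ 0.012  0.013 -0.046]
```

View pics/s4.png

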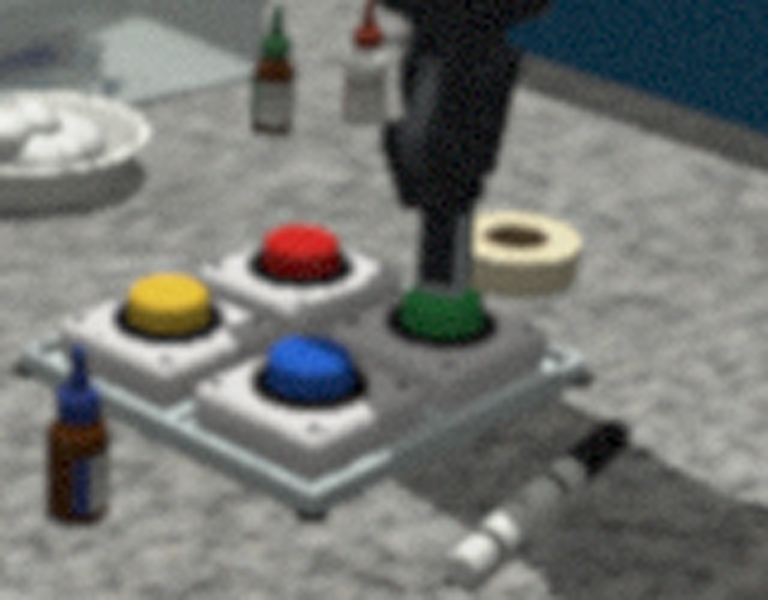

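The tips at (445,290) are over the green key at (443,312). Red and blue are up, and nothing else has moved. Pressing green, with a 2 mm lateral correction.

>>> send_rows:
  series: [0.001,0.002,0,0,1,0,0,0.001,0,1,0,0,0.001,0,1,0,0,0.001,0,1,0,0,0.001,0,1,0,0,0.001,0,1,0,0,0,0,1]

```text
clock: 9.9
eef_pos: [0.494, -0.1129, 0.0172]
ee_rot: [[0.897, 0.442, 0.0], [0.442, -0.897, 0.0], [0.0, 0.0, -1.0]]
contact_force: [0.8, -0.5, 3.1]
gripper_width: 0.0001
finger_force: 1.4
```

>>> send_rows:
  series: [0,0,0.001,0,1,0,0,0.001,0,1,0,0,0.001,0,1,0,0,0,0,1,0,0,0,0,1,0,0,0,0,1,0,0,0,0,1]

```text
clock: 10.48
eef_pos: [0.494, -0.1129, 0.0143]
ee_rot: [[0.897, 0.442, 0.0], [0.442, -0.897, -0.0], [0.0, 0.0, -1.0]]
contact_force: [-1.0, -1.9, 5.5]
gripper_width: 0.0002
finger_force: 2.7
```

```bash
python3 -c "
from cell import robot
print(robot.close_job())"
```

```text
the job is handed in; nothing more can be done
None
```

I tapped red and then blue, each to about 5 N (roughly 4.7 mm of travel), saw both come back up, and handed the job in with green held down at about 5.5 N. Yellow and the loose items stayed put in the last picture, taken just before the green press; the hand-in gave no verdict.

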